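# Set choke and throttle levers for a cold start

### The arm

A 6-joint arm with a two-finger parallel gripper is mounted at the origin on the work surface. World frame = base frame: x ahead of the robot, y to its left, z up, the work surface at z = 0. Lengths are in mm, angles in rad, forces in N, time in s.
With the tool pointing down it reaches from about 350 to 875 mm from the base axis. Payload 4.2 kg.
Tool frame: the origin (TCP) lies midway between the tips of the shut fingers; the grasp point (between the pads) lies 19 mm behind it (arm.grip_depth is the distance from the TCP to the grasp point, in mm); z points along the fingers, x is the direction in which the jaws open and shut, and the axes are right-handed (so a half turn about z gives the same grasp; the last joint's range is limited). The gripper opens to 85 mm and grips with 20 to 120 N. Pads are 22 mm wide; open, the fingers measure 114 mm over their backs; the gripper's body (76 mm by 85 mm) begins 54 mm behind the grasp point. The pads swing forward as they close: fully open they stand 13 mm farther back than shut.
Start: joints at [-0.861, 0.385, 0.008, 0, -1.194, -0.259], TCP at [272.315, -562.533, 231.312] pointing down, gripper open.
Joint ranges: [-3.14, 3.14], [-1.21, 2.06], [-1.07, 1.41], [-3.16, 2.05], [-2.99, -0.16], [-3.1, 3.1]. Speed limits (rad/s): [2.79, 2.79, 3.14, 3.14, 3.14, 3.14].

### API

Orientations are given as a unit quaternion [x, y, z, w].
In Python, from bench import arm, eyes, find_in, silhouettes gives the robot as it stands. The module is installed in compiled form; this text tells all that it offers.
- The arm moves only by the tool play_rows, never from a script. Its arguments are lists of equal length, an entry for each row: "offset": the shift along the world's x, y, z in mm, a list of three; "turn": the turn about the world's z in rad. In form: {"offset": [[x, y, z], ...], "turn": [turn, ...]}. A call has 1 to 12 rows; each row shifts and turns the pose as measured when the row begins; what a row does not reach is not made up. A row lasts 1/10 s, in which the tool goes at most 50 mm and 8.59 degrees, less where a joint would pass 70% of its speed; a pose out of reach is approached as far as the arm can. A call is refused whole if a number of a shift passes 50 or a number of a turn 0.15, either way. A call with a gripper value outside its range is refused whole. "grip" is the gripper's target within -1 to 1 (fully open at 1, half-way at 0, shut at -1), set as the call begins (left out, the last holds). The fingers move at their own pace and stop on an object; the grip force is fixed at half the most. Time passes only in rows, so rows that do not move let the fingers close. It gives the time, the measured TCP pose, the force and the opening at its end, in the units of the state.
- arm.read_state(): the state, without advancing time (a new reading comes with each control period).
- eyes.get_image(name): name is "side" or "top" or "wrist"; returns (picture, depth): 420x560x3 uint8, red, green, blue; 420x560 float32, mm along the optical axis (not along the pixel's ray), 0 where there is no reading.
- eyes.camera_params(name): a dict with "camera_matrix" (3x3 intrinsics, pixels), "camera_from_world" (4x4, takes a point from world to camera coordinates). Camera axes: x right, y down, z forward; pixel columns grow to the right and rows downward; lengths in mm; the calibration is good to about 2 mm. A picture is of the moment at which its call begins: read the wrist's pose just before it. camera_params takes no time and is no camera call; for the wrist camera it gives the pose at the moment of the call.
- arm.job_done(): hands the job in, once; it reports no verdict.
Trained networks look in the newest picture that a camera, given by its name, has taken for a name from the list of things; names that differ only in an ending like _2 or _b are one class to them, and where a whole thing is asked for, a point or a joint stands for the part that bears it (a point fixed in the world has none). Each returns a list of dicts, best first, with "score" (0 to 1); they miss things now and then, are a little off and sometimes report something else, mostly with a low value. They report only what shows in the picture. A call takes as long as a camera call. They do not tell look-alikes from the thing itself.
- find_in(camera, query): "bbox" ([centre column, centre row, width, height] in pixels, round what is visible of it).
- silhouettes(camera, query): "mask" (420x560 bool, what is visible of it) and "bbox" ([centre column, centre row, width, height] in pixels, round what is visible of it).
The state is a dict: "clock": time; "joints": joint angles; "joint_vel": joint speeds; "joint_efforts": joint torques, N m; "position": TCP position; "ee_rot": TCP orientation; "contact_force": force on the tool from outside, world axes, zero at the start; "wrist_torque": the same for the moment, N m; "gripper_width": finger opening in mm.
Only numpy, scipy, OpenCV 4.12 (cv2) and the standard library are available. Lean on these libraries where they do the work, as an engineer would, in place of code of your own. Each camera call takes 0.05 s, during which the arm holds its last target. There are 200 camera calls.

### The job

Set the two hand controls on the parts stall for a cold start: push the red-knobbed choke lever forward past its first click, all the way to its second stop, and push the white-knobbed throttle lever forward only to its first click, upright, and leave it there. Just push with the fingertips or the outside of the fingers: do not take a lever between the fingers and do not ram it hard against its stop. Leave the other goods on the table where they are.

Things in the scene. Friction and masses are not known exactly. Their poses are not given: they have to be found in the camera images.
- choke (a joint): angle of the red-knobbed choke lever (rad): 0 = off, leaning 0.55 back (to -x of its base); 0.55 = upright, first click; 1.10 = second stop, leaning forward. Sprung notches at all three: pushed beyond 0.30, or 0.85, it is drawn on into the next notch by itself. About 5 N at the knob is enough. The two controls may stand either way round
- throttle (a joint): angle of the white-knobbed throttle lever (rad): 0 = off, leaning 0.55 back (to -x of its base); 0.55 = upright, first click; 1.10 = second stop, leaning forward. Sprung notches at all three: pushed beyond 0.30, or 0.85, it is drawn on into the next notch by itself. About 5 N at the knob is enough. The two controls may stand either way round
- choke_knob (a point): centre of the red ball knob, 32 mm across, on a steel rod 10 mm thick, 95 mm from the pivot; 138 mm above the table at either end of the swing and 152 mm when upright. Its z axis points along the lever, away from the pivot
- throttle_knob (a point): centre of the white ball knob, 32 mm across, on a steel rod 10 mm thick, 95 mm from the pivot; 138 mm above the table at either end of the swing and 152 mm when upright. Its z axis points along the lever, away from the pivot
- choke_base: fixed hand control of the red-knobbed choke lever on a board 180 x 100 x 12 mm; grey quadrant 99 mm high, 45 mm wide, radius 42 mm. Origin under the board's centre, at table height, z up; +x is the way the lever is pushed on, away from the robot within 30 degrees; its pivot lies along y, 57 mm above the origin. Painted marks under the notches: white off, yellow first click, red second stop
- throttle_base: fixed hand control of the white-knobbed throttle lever on a board 180 x 100 x 12 mm; grey quadrant 99 mm high, 45 mm wide, radius 42 mm. Origin under the board's centre, at table height, z up; +x is the way the lever is pushed on, away from the robot within 30 degrees; its pivot lies along y, 57 mm above the origin. Painted marks under the notches: white off, yellow first click, red second stop
- oil_can: loose oil can, 56 mm across, 110 mm high, upright, yellow label; origin under its centre. Leave alone
- tail_lamp: loose tail lamp, 70 x 55 x 46 mm, red and orange lens; origin under its centre. Leave alone
- spanner: loose steel spanner lying flat; leave alone
- plug_carton: loose blue carton, 70 x 50 x 90 mm; origin under its centre. Leave alone
Things that resemble listed ones, but are neither listed nor needed, are in the scene too. Leave any blue, orange or pink look-alike of the choke_base alone.

How it is judged (in metres and radians):
At the end, for the whole second after the job is handed in: The choke lever stands within 0.08 rad of its second stop (above 1.02), the throttle lever within 0.12 rad of its first notch (0.43 to 0.67), both at rest, and the loose goods are within 30 mm of where they began (value of joint choke above 1.02 rad and value of joint throttle between 0.43 and 0.67 rad and velocity of joint choke between -0.1 and 0.1 rad/s and velocity of joint throttle between -0.1 and 0.1 rad/s and distance of each of oil_can, tail_lamp, spanner, plug_carton from where it was at the start of the episode below 0.03 m); the robot touches nothing.
It fails at once if a lever is taken between the fingers ((x of the grasp point in the frame of choke_knob between -0.009 and 0.009 m and y of the grasp point in the frame of choke_knob between -0.009 and 0.009 m and z of the grasp point in the frame of choke_knob between -0.055 and 0.02 m) or (x of the grasp point in the frame of throttle_knob between -0.009 and 0.009 m and y of the grasp point in the frame of throttle_knob between -0.009 and 0.009 m and z of the grasp point in the frame of throttle_knob between -0.055 and 0.02 m)).
It fails at once if a lever is pushed or squeezed with more than 45 N (contact force between the fingers and choke above 45 N or contact force between the fingers and throttle above 45 N).
It fails at once if loose goods are lifted or shoved more than 30 mm (distance of any of oil_can, tail_lamp, spanner, plug_carton from where it was at the start of the episode above 0.03 m).
It also fails if it takes over 48 s, if anything falls off the work surface, if the arm or the gripper's body presses on something with over 40 N, if the wrist force passes 120 N, or if a joint passes its speed limit or range.

## Working session

There is one attempt and no reset: what is moved stays moved. The work goes in short steps, Python scripts to look and compute and a tool call to move; the robot and the scene stay as the last step left them, time stands still between calls to the robot, and variables do not carry over. Pictures are saved under pics/ and viewed, on a budget of 10 in all, crops included, one or two more only if the job needs it, and the job is handed in when it is done.

Besides the shell and the picture viewer there is one more tool, called after "Request:" as name(argument=value, ...) on one line, values as JSON. play_rows: Moves the arm, as the interface text tells. Its arguments: {"type":"object","properties":{"offset":{"type":"array","items":{"type":"array","items":{"type":"number"}}},"turn":{"type":"array","items":{"type":"number"}},"grip":{"type":"number"}},"required":["offset","turn"]}

```bash
mkdir -p pics
cat > h.py <<'E'
from bench import arm, eyes, find_in, silhouettes
import numpy as np, cv2
def deproj(cam,u,v,d):
    p=eyes.camera_params(cam);K=np.array(p["camera_matrix"]);T=np.linalg.inv(np.array(p["camera_from_world"]))
    u,v,d=map(np.asarray,(u,v,d))
    c=np.stack([(u-K[0,2])/K[0,0]*d,(v-K[1,2])/K[1,1]*d,d,np.ones_like(d)],-1)
    return (c@T.T)[...,:3]
def cloud(cam,mask,depth):
    v,u=np.nonzero(mask&(depth>0)); return deproj(cam,u.astype(float),v.astype(float),depth[v,u].astype(float))
E
python3 - <<'E'
from h import *
for c in("top","side"):
    im,d=eyes.get_image(c); cv2.imwrite(f"pics/{c}1.png",im[...,::-1]); np.save(f"pics/{c}1.npy",d)
    for q in("choke_knob","throttle_knob","choke_base","throttle_base","oil_can","tail_lamp","spanner","plug_carton"):
        for r in silhouettes(c,q)[:3]:
            P=cloud(c,r["mask"],d)
            print(c,q,round(r["score"],2),np.round(r["bbox"]),P.min(0).round() if len(P) else'',np.median(P,0).round() if len(P) else'',P.max(0).round() if len(P) else '')
print(arm.read_state())
E
```

```text
top choke_knob 0.63 [213. 280.   9.  14.] [214. 191.  97.] [229. 202. 149.] [259. 214. 159.]
top throttle_knob 0.51 [226. 186.  16.  11.] [524. 153.  78.] [538. 165. 148.] [581. 180. 157.]
top choke_base 0.91 [334. 196.  46.  56.] [ 441. -267.   -5.] [ 527. -195.   15.] [ 638. -131.  158.]
top choke_base 0.85 [222. 271.  36.  49.] [188. 153.   1.] [273. 195.  14.] [366. 253. 159.]
top choke_base 0.65 [337. 248.  14.  21.] [ 320. -237.    5.] [ 361. -214.   12.] [ 383. -186.   84.]
top throttle_base 0.67 [232. 185.  30.  52.] [495. 108.  -6.] [577. 159.  14.] [689. 216. 157.]
top oil_can 0.77 [276. 206.  20.  25.] [460. -20.   1.] [478.   5. 107.] [512.  32. 117.]
top tail_lamp 0.74 [278. 149.  14.  22.] [681. -39.  -5.] [710.  -6.  43.] [752.  28.  54.]
top spanner 0.65 [159. 208.  34.  37.] [435. 369.  -5.] [498. 428.   6.] [566. 490.  17.]
top plug_carton 0.87 [400. 213.  29.  25.] [ 417. -465.   -5.] [ 453. -407.   87.] [ 519. -378.   98.]
side choke_knob 0.67 [304. 167.  10.   7.] [ 477. -212.  116.] [ 490. -198.  145.] [ 505. -191.  156.]
side choke_knob 0.66 [372. 192.  17.  21
[... 1252 characters left out ...]
rray([-8.61376327e-01,  3.84676686e-01,  7.88127871e-03, -1.45820236e-05,
       -1.19400891e+00, -2.58609940e-01]), 'joint_vel': array([-1.23925075e-03,  9.59786327e-04, -4.80601459e-04,  5.64469711e-04,
        5.49656457e-05, -4.62064785e-04]), 'joint_efforts': array([-4.38738334e-04, -3.92074084e+01,  1.88620985e+01,  4.19060916e+00,
       -2.55074792e-04,  8.31727732e-06]), 'position': array([ 272.32268181, -562.51382459,  231.3166533 ]), 'ee_rot': array([ 5.31182653e-01,  8.47257333e-01,  7.65920867e-06, -1.80041137e-06]), 'contact_force': array([ 0.06140397, -0.38734031, -0.6840395 ]), 'wrist_torque': array([-0.01079894,  0.00858597, -0.04761382]), 'gripper_width': 85.33728673245746}
```

Run:
```python
import cv2
t=cv2.imread("pics/top1.png");s=cv2.imread("pics/side1.png")
cv2.imwrite("pics/t_c.png",cv2.resize(t[120:330,140:430],None,fx=2.75,fy=2.75,interpolation=2))
cv2.imwrite("pics/s_c.png",cv2.resize(s[140:370,160:420],None,fx=2.6,fy=2.6,interpolation=2))
```

```text
(no output)
```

View pics/t_c.png

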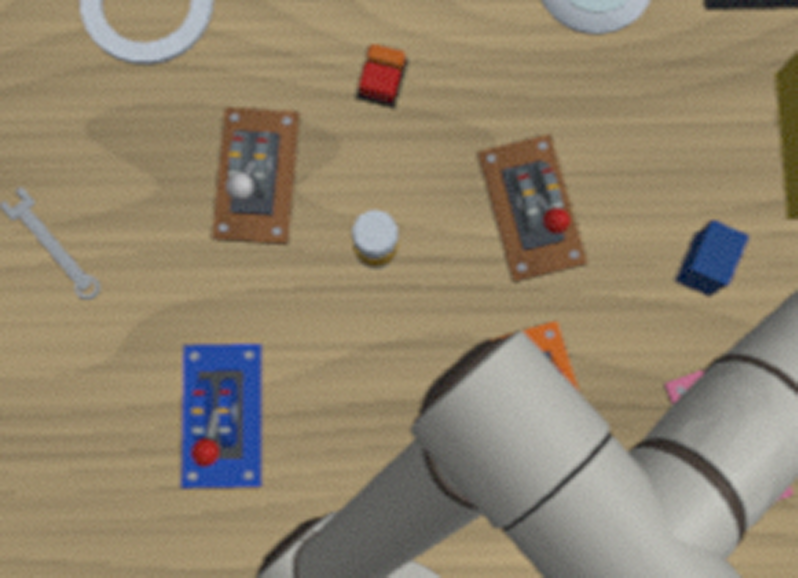

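View pics/s_c.png

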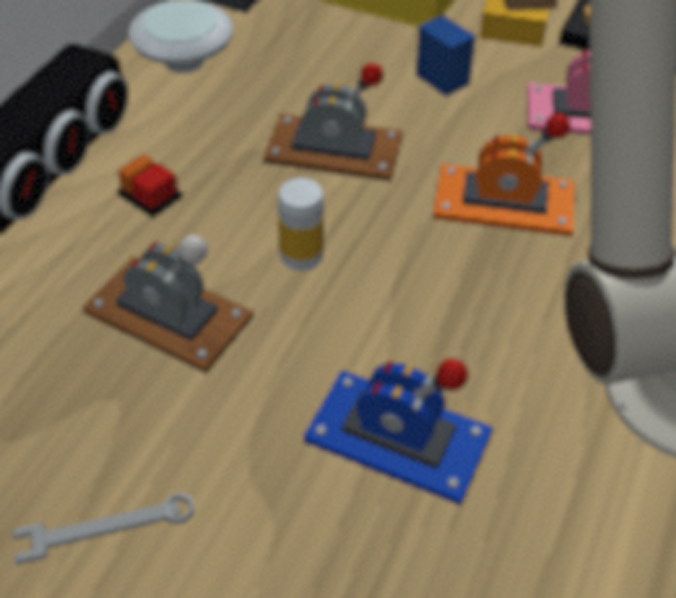

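The real controls are on the brown boards with grey quadrants. In the top crop the white knob is at about (240,184) and the red one at (557,220). The blue, orange and pink ones are look-alikes. Next I'll measure the board poses and knobs.

Run:
```python
from h import *
from scipy.optimize import least_squares
t=cv2.imread("pics/top1.png");d=np.load("pics/top1.npy")
s=cv2.imread("pics/side1.png");ds=np.load("pics/side1.npy")
def allpts(c,im,d):
    v,u=np.nonzero(d>0);return deproj(c,u*1.,v*1.,d[v,u].astype(float)),im[v,u][:,::-1].astype(int),u,v
PT,CT,ut,vt=allpts("top",t,d);PS,CS,us,vs=allpts("side",s,ds)
p=eyes.camera_params("top")
for n,c,g in(("throttle",(590,160),60),("choke",(540,-195),60)):
    # board: brown colored pixels, projected on plane z=12
    K=np.array(p["camera_matrix"]);M=np.array(p["camera_from_world"])
    hsv=cv2.cvtColor(t,cv2.COLOR_BGR2HSV)[vt,ut]
    near=np.hypot(PT[:,0]-c[0],PT[:,1]-c[1])<130
    r,gg,b=CT.T
    # board: lower brightness, warm, low height OR any point higher than 20
    m=near&(((r<165)&(r>gg+30)&(PT[:,2]<30)&(r-b>45)))
    mask=np.zeros(t.shape[:2],np.uint8);mask[vt[m],ut[m]]=255
    mask=cv2.morphologyEx(mask,cv2.MORPH_OPEN,np.ones((2,2)))
    k,l,st,_=cv2.connectedComponentsWithStats(mask);i=1+st[1:,4].argmax()
    v,u=np.nonzero(l==i)
    # ray-plane z=12
    T=np.linalg.inv(M);o=T[:3,3];R=(np.stack([(u-K[0,2])/K[0,0],(v-K[1,2])/K[1,1],np.ones(len(u))],-1))@T[:3,:3].T
    X=o+R*((12-o[2])/R[:,2])[:,None]
    rect=cv2.minAreaRect(X[:,:2].astype(np.float32));bp=cv2.boxPoints(rect)
    e=[bp[1]-bp[0],bp[2]-bp[1]];e=max(e,key=np.linalg.norm);e=e*np.sign(e[0]);yaw=np.arctan2(e[1],e[0])
    print(n,"rect c",np.round(rect[0],1),"size",np.round(rect[1],1),"yaw",yaw.round(3),len(u))
    ctr=np.array(rect[0]);f=np.array([np.cos(yaw),np.sin(yaw)])
    pk=np.r_[ctr-49.7*f,138];print(" predicted knob",pk.round(1))
    for nm,P in(("top",PT),("side",PS)):
        q=P[(np.linalg.norm(P-pk,axis=1)<32)&(P[:,2]>128)]
        if len(q)>5:
            so=least_squares(lambda x:np.linalg.norm(q-x,axis=1)-16,pk,loss="soft_l1");print("  sphere",nm,so.x.round(1),len(q),round(so.cost,1))
```

```text
throttle rect c [585.2 156.2] size [ 95.3 177.2] yaw -0.085 577
 predicted knob [535.6 160.4 138. ]
  sphere top [540.1 166.6 137.2] 74 77.1
  sphere side [537.9 167.  138.3] 98 61.7
choke rect c [ 535.8 -203.5] size [176.1  95.2] yaw 0.232 534
 predicted knob [ 487.5 -214.9  138. ]
  sphere top [ 491.6 -210.2  138. ] 74 58.2
  sphere side [ 489.8 -208.8  138.7] 71 76.9
```

Request:
play_rows(offset=[[16,34,0],[16,34,0],[16,34,0],[16,34,0],[16,34,0],[16,34,0],[16,34,0],[16,34,0],[16,34,0],[14,34,0],[0,0,0]], turn=[-0.021,-0.021,-0.021,-0.021,-0.021,-0.021,-0.021,-0.021,-0.021,-0.025,0], grip=-1)

```text
clock: 2.0
position: [434.2, -210.8, 231.9]
ee_rot: [0.624, 0.782, 0.001, 0.002]
contact_force: [-0.2, -0.5, 0.4]
gripper_width: 0.2
```

Request:
play_rows(offset=[[-4,-6,-30],[0,-6,-30],[0,0,-25],[0,0,-15],[0,0,-5],[0,0,0]], turn=[0,0,0,0,0,0])

```text
clock: 2.6
position: [431.3, -223.7, 126.2]
ee_rot: [0.622, 0.783, 0.002, 0.006]
contact_force: [-0.1, -0.1, -0.2]
gripper_width: 0.1
```

Run:
```python
from h import *
s=arm.read_state();print(s["position"],s["ee_rot"])
x,y,_,_=s["ee_rot"];print("tool y yaw",np.arctan2(2*x*y,2*x*x-1)-np.pi/2)
s_,_=eyes.get_image("side");t,_=eyes.get_image("top")
a=cv2.resize(s_[140:260,230:370],(560,480),interpolation=2);cv2.imwrite("pics/s2.png",a[...,::-1])
```

```text
[ 431.331295   -223.72065115  126.18713322] [0.62212655 0.78289523 0.00174085 0.00552981]
tool y yaw 0.22789040958259865
```

View pics/s2.png

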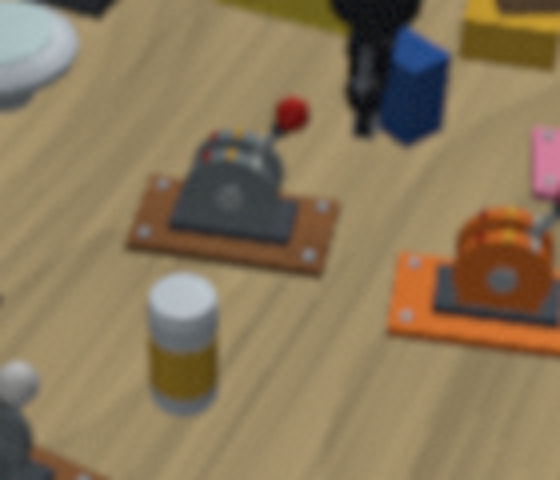

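The shut fingers, at about (365,100) in the crop, are behind the red knob (290,113) and lined up with its swing. Now I'll push slowly.

Request:
play_rows(offset=[[9.7,2.3,0],[9.7,2.3,0],[5,1.2,0],[4,0.9,0],[4,0.9,0],[4,0.9,0],[4,0.9,0],[4,0.9,0],[4,0.9,0],[4,0.9,0],[4,0.9,0],[4,0.9,0]], turn=[0,0,0,0,0,0,0,0,0,0,0,0])

```text
clock: 3.9
position: [479.3, -211.6, 130.1]
ee_rot: [0.623, 0.782, -0.011, -0.008]
contact_force: [-6.5, -1.9, 5.6]
gripper_width: -0.0
```

Request:
play_rows(offset=[[5,1.2,-0.5],[5,1.2,-0.5],[5,1.2,-0.5],[5,1.2,-0.5],[5,1.2,-0.5],[5,1.2,-0.5]], turn=[0,0,0,0,0,0])

```text
clock: 4.5
position: [509.6, -204.3, 127.0]
ee_rot: [0.623, 0.782, -0.012, -0.009]
contact_force: [0.2, -1.0, 0.4]
gripper_width: -0.2
```

Request:
play_rows(offset=[[5,1.2,0],[4,0.9,0],[4,0.9,0],[4,0.9,-0.5],[4,0.9,-0.5],[4,0.9,-0.5],[4,0.9,-0.5],[4,0.9,-0.5]], turn=[0,0,0,0,0,0,0,0])

```text
clock: 5.3
position: [544.6, -196.1, 124.2]
ee_rot: [0.623, 0.782, -0.012, -0.01]
contact_force: [-1.1, 0.6, 0.2]
gripper_width: -0.4
```

```bash
cat > chk.py <<'E'
from h import *
for c in("side","top"):
    im,d=eyes.get_image(c);cv2.imwrite(f"pics/{c}_l.png",im[...,::-1])
    v,u=np.nonzero(d>0);P=deproj(c,u*1.,v*1.,d[v,u].astype(float));r,g,b=im[v,u].astype(int).T
    red=(r>110)&(r>2*g)&(r>2*b)
    whi=(abs(r-b)<25)&(r>130)
    for n,ctr,m in(("choke",(540,-198),red),("throttle",(588,162),whi)):
        q=P[m&(np.hypot(P[:,0]-ctr[0],P[:,1]-ctr[1])<85)&(P[:,2]>122)]
        print(c,n,len(q),np.median(q,0).round(1) if len(q) else'')
E
python3 chk.py
```

```text
side choke 23 [ 577.6 -183.9  156.8]
side throttle 37 [537.3 168.9 152. ]
top choke 0 
top throttle 48 [538.9 162.  149.9]
```

Request:
play_rows(offset=[[-15,-3.5,0],[-20,-4.7,10],[-20,-4.7,30],[-10,0,40],[0,0,30]], turn=[0,0,0,0,0])

```text
clock: 5.9
position: [475.9, -207.9, 231.0]
ee_rot: [0.623, 0.782, -0.014, -0.015]
contact_force: [0.4, 0.2, -0.1]
gripper_width: 0.3
```

```bash
python3 chk.py; python3 -c "
import cv2;s=cv2.imread('pics/side_l.png');cv2.imwrite('pics/s3.png',cv2.resize(s[140:260,230:370],(560,480),interpolation=2))"
```

```text
side choke 22 [ 586.1 -182.1  151.3]
side throttle 41 [536.5 169.6 152.2]
top choke 0 
top throttle 48 [540.  161.9 150.2]
```

View pics/s3.png

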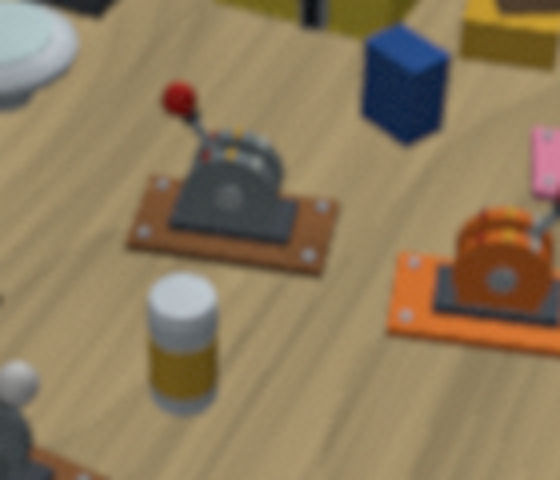

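The choke lever leans forward with its knob at (180,98) in the crop, and the measured x of 586 matches the second stop (587). Now the throttle.

Request:
play_rows(offset=[[0,37,0],[0,37,0],[0,37,0],[0,37,0],[0,37,0],[0,37,0],[0,37,0],[0,37,0],[0,37,0],[0,37,0],[0,0,0]], turn=[-0.031,-0.031,-0.031,-0.031,-0.031,-0.031,-0.031,-0.031,-0.031,-0.031,0])

```text
clock: 7.1
position: [477.8, 177.2, 228.5]
ee_rot: [0.742, 0.67, -0.009, -0.013]
contact_force: [0.2, 0.4, 0.6]
gripper_width: -0.2
```

Request:
play_rows(offset=[[0,-3,-30],[0,-3,-30],[0,0,-25],[0,0,-14],[0,0,-3],[0,0,0]], turn=[0,0,0,0,0,0])

```text
clock: 7.7
position: [477.1, 171.3, 120.8]
ee_rot: [0.741, 0.671, -0.008, -0.013]
contact_force: [0.0, 0.3, -0.7]
gripper_width: -0.1
```

```bash
python3 chk.py; python3 -c "
import cv2;s=cv2.imread('pics/side_l.png');cv2.imwrite('pics/s4.png',cv2.resize(s[190:310,180:320],(560,480),interpolation=2))"
```

```text
side choke 0 
side throttle 28 [538.8 167.3 152.5]
top choke 41 [ 584.8 -190.8  151.3]
top throttle 0
```

View pics/s4.png

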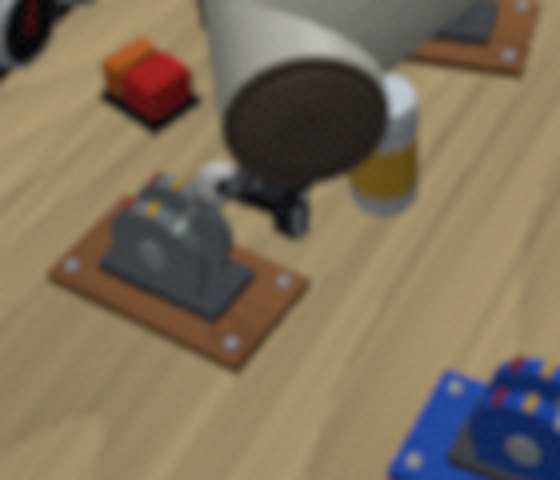

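Request:
play_rows(offset=[[10,-0.9,1],[10,-0.9,1],[5,-0.4,1],[4,-0.3,0],[4,-0.3,0],[4,-0.3,0],[4,-0.3,0],[4,-0.3,0],[4,-0.3,0],[4,-0.3,0],[4,-0.3,0]], turn=[0,0,0,0,0,0,0,0,0,0,0])

```text
clock: 8.9
position: [529.4, 166.9, 129.7]
ee_rot: [0.741, 0.671, -0.014, -0.019]
contact_force: [-5.0, 1.4, 4.6]
gripper_width: 0.1
```

Request:
play_rows(offset=[[4,-0.3,-0.5],[4,-0.3,-0.5],[3,-0.3,0]], turn=[0,0,0])

```text
clock: 9.2
position: [540.6, 166.1, 129.1]
ee_rot: [0.741, 0.672, -0.014, -0.019]
contact_force: [0.5, 0.1, 0.4]
gripper_width: 0.2
```

Request:
play_rows(offset=[[0,0,0],[-15,1.3,0],[-30,2,0],[-30,2,20],[-10,0,45],[0,0,45],[0,-50,0],[0,-50,0],[0,-50,0],[0,-50,0],[0,0,0]], turn=[0,0,0,0,0,0,0,0,0,0,0])

```text
clock: 10.3
position: [455.9, -33.3, 241.9]
ee_rot: [0.739, 0.673, -0.011, -0.015]
contact_force: [0.1, -0.1, -0.2]
gripper_width: -0.1
```

```bash
python3 chk.py
python3 - <<'E'
from h import *
for c in("top","side"):
    d=eyes.get_image(c)[1]
    for q in("oil_can","tail_lamp","spanner","plug_carton"):
        for r in silhouettes(c,q)[:2]:
            P=cloud(c,r["mask"],d);print(c,q,round(r["score"],2),np.round(r["bbox"]),np.median(P,0).round())
s=cv2.imread('pics/side_l.png');cv2.imwrite('pics/s5.png',cv2.resize(s[140:320,170:420],(800,576),interpolation=2))
E
```

```text
side choke 19 [ 586.9 -180.4  152.4]
side throttle 36 [586.6 164.4 166.5]
top choke 40 [ 585.  -191.3  151.3]
top throttle 24 [593.7 159.6 165.3]
top oil_can 0.46 [276. 209.  18.  18.] [472.   8. 105.]
top tail_lamp 0.57 [282. 144.  14.  23.] [717.  -2.  44.]
top spanner 0.69 [159. 210.  39.  36.] [509. 436.   6.]
top plug_carton 0.72 [400. 214.  24.  28.] [ 454. -408.   87.]
side oil_can 0.87 [277. 227.  16.  37.] [479.  26.  77.]
side tail_lamp 0.58 [217. 213.  25.  22.] [708.   8.  40.]
side spanner 0.6 [202. 343.  73.  26.] [500. 433.   7.]
side plug_carton 0.69 [333. 163.  25.  28.] [ 451. -397.   61.]
```

View pics/s5.png

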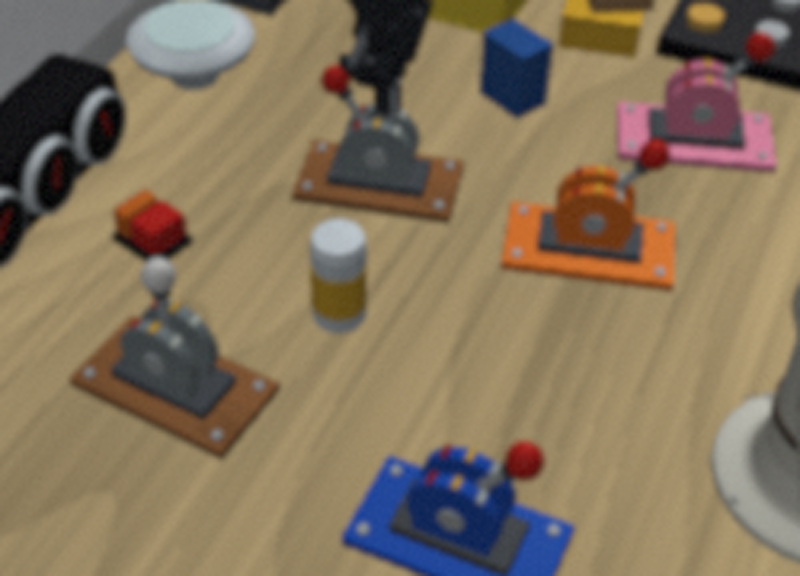

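The throttle stands upright: its knob is at (157,273) in the crop, x ≈ 588, top about 166 mm. The choke knob, at (335,78), leans forward. The goods haven't moved and the arm is clear, so I'm handing in.

```bash
python3 -c "
from bench import arm
print(arm.job_done())"
```

```text
the job is handed in; nothing more can be done
None
```

Both controls are set for a cold start, and the job was handed in at about 11 s of the 48 s allowed. The hand-in gives no verdict, so this rests on my own checks.

- **Choke:** I pushed the red knob from behind with the shut fingertips, through the first click to the second stop. Its knob measured x ≈ 586 mm, against the 587 mm expected at the stop.
- **Throttle:** I pushed the white knob the same way and stopped when it clicked into the first notch. It stands upright, with the top of the knob about 166 mm above the table (168 mm expected) and x around 587–594 mm (588 mm expected).
- **Force:** the largest I read was about 9 N. I only read it at the end of each move, so a brief peak could have been missed.
- **Loose goods:** they stayed where they were, within the noise of the measurements. The top camera put the spanner about 14 mm away from its first reading, but the side camera showed it within 2 mm and the arm never went near it.
- **Arm:** it was clear of everything at hand-in, with the tip at 242 mm, and the blue, orange and pink look-alikes were not touched.
- **Disagreement:** the board outlines seen from above put the knobs 3–7 mm away from where fitting the knobs themselves did. I went by the knob fits, which agreed within about 2 mm between the two cameras.

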